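# Put the stray stock back on the spice stall's display

### The arm

A 6-joint arm with a two-finger parallel gripper is mounted at the origin on the work surface. World frame = base frame: x ahead of the robot, y to its left, z up, the work surface at z = 0. Lengths are in m, angles in degrees, forces in N, time in s.
With the tool pointing down it reaches from about 0.375 to 0.9 m from the base axis. Payload 3.1 kg.
Tool frame: the origin (TCP) lies at the very end of the fingers, on their centre line; the grasp point (between the pads) lies 19 mm behind it; z points along the fingers, y is the line along which they close (so a half turn about z gives the same grasp; the last joint's range is limited). The gripper opens to 87 mm and grips with 3 to 60 N. Pads are 19 mm wide; open, the fingers measure 117 mm over their backs; the gripper's body (75 mm by 190 mm) begins 51 mm behind the grasp point.
Start: joints at [55.72, 30.224, 82.088, -0, 67.689, -10.227], TCP at [0.255, 0.571, 0.223] pointing down, gripper open.
Joint ranges: [-176.69, 176.69], [-43.24, 126.21], [12.49, 139.97], [-82, 262], [0, 151.66], [-163.58, 163.58]. Speed limits (degrees/s): [159.86, 159.86, 180, 180, 180, 180].

### API

Orientations are given as a 3x3 rotation matrix whose columns are the frame's x, y, z axes.
In Python, from rig import * gives the robot as it stands.
- The arm moves only by the tool jog_arm, never from a script. Its arguments are lists of equal length, an entry for each row: "delta_pos": the shift along the world's x, y, z in cm, a list of three; "turn": the turn about the world's z in degrees; "grip": the closure, from 0 (fully open) to 1 (shut). In form: {"delta_pos": [[x, y, z], ...], "turn": [turn, ...], "grip": [grip, ...]}. A call has 1 to 12 rows; each row is the pose to reach, as a shift and turn from the pose commanded when the call began; what a row does not reach only later rows make up. A row lasts 1/8 s, in which the tool goes at most 62.5 mm and 10.7 degrees, less where a joint would pass 70% of its speed; a pose out of reach is approached as far as the arm can. A call with a gripper value outside its range is refused whole. The fingers move at their own pace and stop on an object; the grip force is fixed at half the most. Time passes only in rows, so rows that repeat a pose let the fingers close. It gives the time, the measured TCP pose, the force, the opening and the grip force at its end, in the units of the state.
- read_state(): the state, without advancing time (a new reading comes with each control period).
- capture(name): name is "side" or "top" or "wrist"; returns a dict with "color" (420x560x3 uint8, blue, green, red), "fovy" (degrees; the focal length in pixels is half the picture's height over the tangent of half this angle, whatever the lens; pixels are square), "cx", "cy" (the principal point, pixels), "camera_from_world" (4x4, takes a point from world to camera coordinates). Camera axes: x right, y up, looking along -z (the intrinsics and any distortion apply to the point x, -y, -z); pixel columns grow to the right and rows downward; lengths in m; the calibration is good to about 2 mm. A picture is of the moment at which its call begins. There is no depth.
- hand_in(): hands the job in; it is judged then, once.
The state is a dict: "time_s": time; "joint_positions": joint angles; "qvel": joint speeds; "tau": joint torques, N m; "position": TCP position; "tcp_rot": TCP orientation; "force": force on the tool from outside, world axes, zero at the start; "moment": the same for the moment, N m; "opening": opening from 0.0 (shut) to 1.0 (fully open); "grasp_force": force on a finger pad.
Only numpy, scipy, OpenCV 4.12 (cv2) and the standard library are available. Lean on these libraries where they do the work, as an engineer would, in place of code of your own. Each camera call takes 0.05 s, during which the arm holds its last target. There are 200 camera calls.

### The job

Tidy the stray stock on the spice stall: stand the two squat jars in the two free bays of the jar tray, the pepper mill in the free bay of the mill tray and the sound tin in the free bay of the tin tray, but stand the crushed tin, which leans and rocks on its bulged base, in the free half of the cardboard returns carton. Everything ends upright on the floor of its bay; set each thing down rather than dropping it, and leave the little clip-top sampling jar where it stands.

Things in the scene. Friction and masses are not known exactly. Their poses are not given: they have to be found in the camera images.
- jar_a: Loose squat round glass jar with a flat brass screw lid and a paper band, filled with yellow-brown spice: diameter 48 mm all the way up, height 62 mm, about 150 g. Origin: centre of its underside, z up its axis. Interchangeable with jar_b.
- jar_b: Loose squat round jar, the same as jar_a in shape and size (diameter 48 mm, height 62 mm, brass lid) with pinkish spice. Origin: centre of its underside, z up its axis.
- mill: Loose pepper mill: slim round glass cylinder of dark peppercorns under a black plastic grinder cap, diameter 44 mm all the way up, height 92 mm (cap from 60 mm up), about 130 g. Origin: centre of its underside, z up its axis.
- tin: Loose sound oblong steel spice tin with a pale paper band and a small round press lid (29 mm, in the middle of its top), upright and steady: 56 mm along its x, 38 mm along its y, 78 mm high, square corners all round, about 110 g. Origin: centre of its underside, z up.
- bent_tin: Loose crushed tin, sized as the sound one (56 x 38 x 78 mm along x, y, z) but its upright corner at +x,+y is crushed in by 16 mm over the full height (seen from above that corner is missing; both long sides are flat from the -x end to x = +12 mm), the top slopes at the +x end, and the base bulges 2 mm: it leans 5 degrees to its -y side and rocks. About 100 g. Origin: centre of its base, 2 mm above its support.
- sample_jar: Small clip-top preserving jar with a glass lid, orange rubber ring and wire clip, standing among the stray stock: diameter 66 mm (clip reaches 38 mm from the axis), height 82 mm, about 420 g, loose. Not to be moved. Origin: centre of its underside.
- jar_tray: Fixed low wooden tray with four bays, 151 mm along its x and 147 mm along its y; floor 6 mm, all walls and dividers 5 mm thick with tops 26 mm above the table. The two bays of its -x row are free: each 66 x 66 mm inside, centred at x = -37.5 mm, y = -35.5 and +35.5 mm. The +x row holds two squat jars (fixed, at x = +46 mm, y = -35.5 and +35.5 mm, tops at 68 mm). Origin: centre of its underside.
- mill_tray: Fixed wooden tray of the same size and walls as the jar tray (151 x 147 mm, floor 6 mm, wall tops 26 mm, bays 66 mm wide). Only the bay at its -x,-y is free: 66 x 66 mm inside, centred at x = -37.5 mm, y = -35.5 mm. The others hold pepper mills (fixed, tops at 98 mm): at x = -37, y = +43 mm and at x = +47, y = -35.5 and +35.5 mm. Origin: centre of its underside.
- tin_tray: Fixed wooden tray, 141 mm along its x and 163 mm along its y, floor 6 mm, walls 5 mm thick with tops at 26 mm. Only the bay at its -x,-y is free: 60 mm along x by 74 mm along y inside, centred at x = -35.5 mm, y = -39.5 mm, so a tin stands there with its long side along the tray's y. The others hold sound tins (fixed, long side along y of the tray, tops at 84 mm): at x = -36, y = +45.5 mm and at x = +45, y = -39.5 and +39.5 mm. Origin: centre of its underside.
- carton: Fixed shallow open cardboard returns carton, 160 mm along its x and 128 mm along its y, inside 152 x 120 mm, floor 3 mm, walls 4 mm with tops at 32 mm, two flaps folded down outside its y walls. A crushed tin (fixed, long side nearly along y, top at 81 mm) stands in its +x half at x = +47 mm; the -x half is free: from x = -76 to +24 mm, middle of it at x = -26 mm, y = 0. Origin: centre of its underside.

How it is judged (in metres and radians):
At the end, for the whole second after the job is handed in: One jar in each free bay of the jar tray, the mill and the sound tin in the free bays of their trays (standing on the floor within about 15 mm of the bay's middle, upright within 6 degrees), the crushed tin in the carton's free half, upright within 11 degrees; all released, at rest (x of jar_a in the frame of jar_tray between -0.053 and -0.021 m and y of jar_a in the frame of jar_tray between -0.052 and 0.052 m and z of jar_a in the frame of jar_tray between 0.001 and 0.011 m and angle between each of jar_a, jar_b, mill, tin's own z axis and vertical below 0.1 rad and linear speed of each of jar_a, jar_b, mill, tin, bent_tin below 0.02 m/s and angular speed of each of jar_a, jar_b, mill, tin, bent_tin below 0.2 rad/s and contact force between each of jar_a, jar_b, mill, tin, bent_tin and the fingers below 0.05 N and x of jar_b in the frame of jar_tray between -0.053 and -0.021 m and y of jar_b in the frame of jar_tray between -0.052 and 0.052 m and z of jar_b in the frame of jar_tray between 0.001 and 0.011 m and x of mill in the frame of mill_tray between -0.053 and -0.021 m and y of mill in the frame of mill_tray between -0.052 and -0.019 m and z of mill in the frame of mill_tray between 0.001 and 0.011 m and x of tin in the frame of tin_tray between -0.053 and -0.017 m and y of tin in the frame of tin_tray between -0.056 and -0.023 m and z of tin in the frame of tin_tray between 0.001 and 0.011 m and x of bent_tin in the frame of carton between -0.064 and 0.012 m and y of bent_tin in the frame of carton between -0.046 and 0.046 m and z of bent_tin in the frame of carton between -0.001 and 0.014 m and angle between bent_tin's own z axis and vertical below 0.2 rad); the robot touches nothing.
It fails at once if the clip-top sampling jar was moved more than 30 mm (distance of sample_jar from where it was at the start of the episode above 0.03 m).
It fails at once if a jar, the mill or a tin was dropped (fell freely by more than about 30 mm) ((linear speed of jar_a above 0.75 m/s and contact force between jar_a and the fingers below 0.05 N) or (linear speed of jar_b above 0.75 m/s and contact force between jar_b and the fingers below 0.05 N) or (linear speed of mill above 0.75 m/s and contact force between mill and the fingers below 0.05 N) or (linear speed of tin above 0.75 m/s and contact force between tin and the fingers below 0.05 N) or (linear speed of bent_tin above 0.75 m/s and contact force between bent_tin and the fingers below 0.05 N)).
It also fails if it takes over 141 s, if anything falls off the work surface, if the arm or the gripper's body presses on something with over 40 N, if the wrist force passes 120 N, or if a joint passes its speed limit or range.

## Working session

There is one attempt and no reset: what is moved stays moved. The work goes in short steps, Python scripts to look and compute and a tool call to move; the robot and the scene stay as the last step left them, time stands still between calls to the robot, and variables do not carry over. Pictures are saved under pics/ and viewed, at most 14 in all, crops included, and the job is handed in when it is done.

Besides the shell and the picture viewer there is one more tool, called after "Request:" by a JSON object that holds its "api" and its "payload", one argument or row to a line. jog_arm: Moves the arm, as the interface text tells. Its arguments: {"type":"object","properties":{"delta_pos":{"type":"array"},"turn":{"type":"array"},"grip":{"type":"array"}},"required":["delta_pos","turn","grip"]}

```bash
mkdir -p pics
python3 - <<'E'
from rig import *
import cv2
s=read_state();print(s['position'],s['tcp_rot'],s['opening'],s['time_s'])
for n in ['top','side']:
    c=capture(n);cv2.imwrite(f'pics/{n}0.png',c['color']);print(n,{k:v for k,v in c.items() if k!='color'})
E
```

```text
[0.2542782  0.57013297 0.22156493] [[-9.13182010e-01  4.07550139e-01 -1.22506365e-03]
 [ 4.07551796e-01  9.13180329e-01 -1.79428646e-03]
 [ 3.87442335e-04 -2.13778701e-03 -9.99997640e-01]] 0.9949237575752261 0.0
top {'fovy': 56.29214339470602, 'cx': 279.60434082696065, 'cy': 210.65508374807365, 'camera_from_world': array([[-0.00718304, -0.99984793, -0.01589121,  0.00842254],
       [ 0.98714988, -0.00962696,  0.15950685, -0.57186186],
       [-0.15963557, -0.01454126,  0.98706891, -1.01358193],
       [ 0.        ,  0.        ,  0.        ,  1.        ]])}
side {'fovy': 50.13045150642304, 'cx': 276.27712878581747, 'cy': 210.03227083766427, 'camera_from_world': array([[-0.99441683, -0.10536164, -0.00583838,  0.55626396],
       [ 0.04706541, -0.49236939,  0.8691129 , -0.08565516],
       [-0.0944458 ,  0.86398571,  0.4945793 , -0.9532198 ],
       [ 0.        ,  0.        ,  0.        ,  1.        ]])}
```

View pics/top0.png

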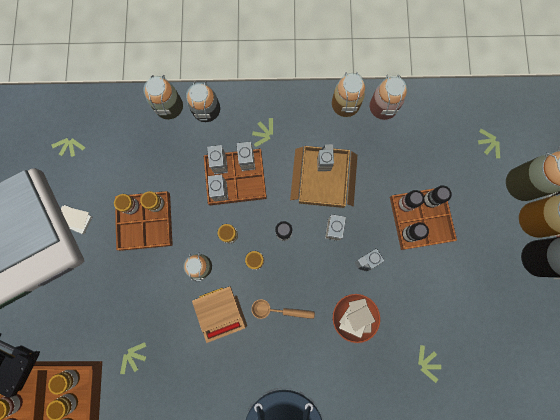

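View pics/side0.png

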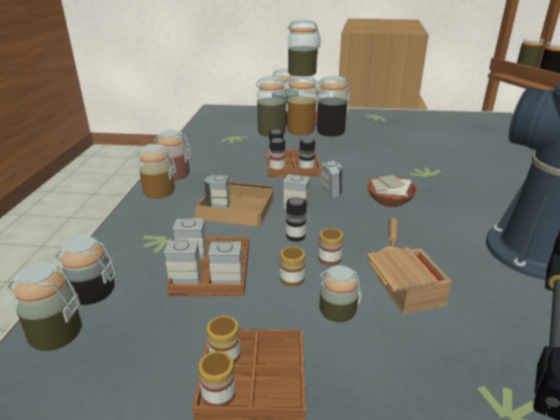

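The top view shows the jar tray at left (143,220), the tin tray (235,177), the carton (325,177) and the mill tray (422,218). The loose jars are at (227,233) and (254,260), the mill at (284,230), tins at (336,227) and (371,260), and the sample jar at (197,266). I'll zoom in for detail.

Run:
```python
import cv2
a=cv2.imread('pics/top0.png')
cv2.imwrite('pics/c1.png',cv2.resize(a[135:285,105:305],None,fx=4,fy=4,interpolation=cv2.INTER_CUBIC))
cv2.imwrite('pics/c2.png',cv2.resize(a[135:285,280:480],None,fx=4,fy=4,interpolation=cv2.INTER_CUBIC))
```

```text
(no output)
```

View pics/c1.png

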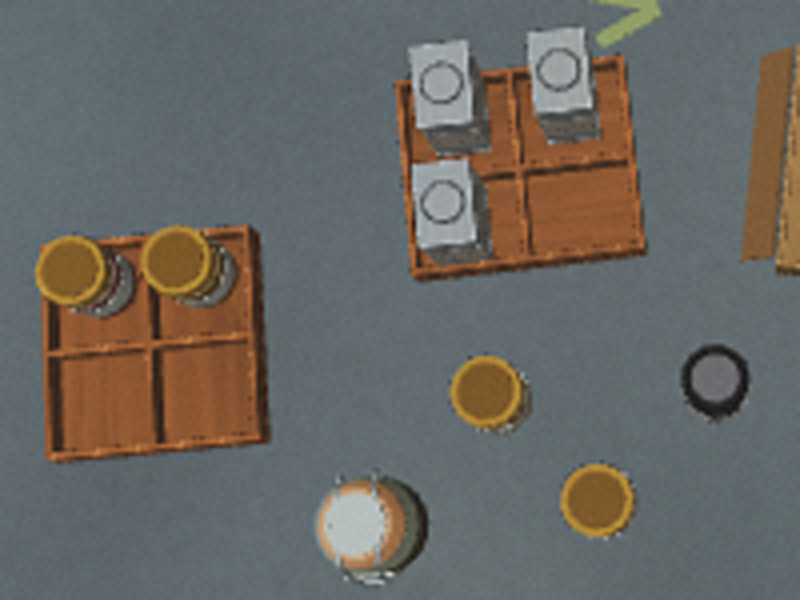

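View pics/c2.png

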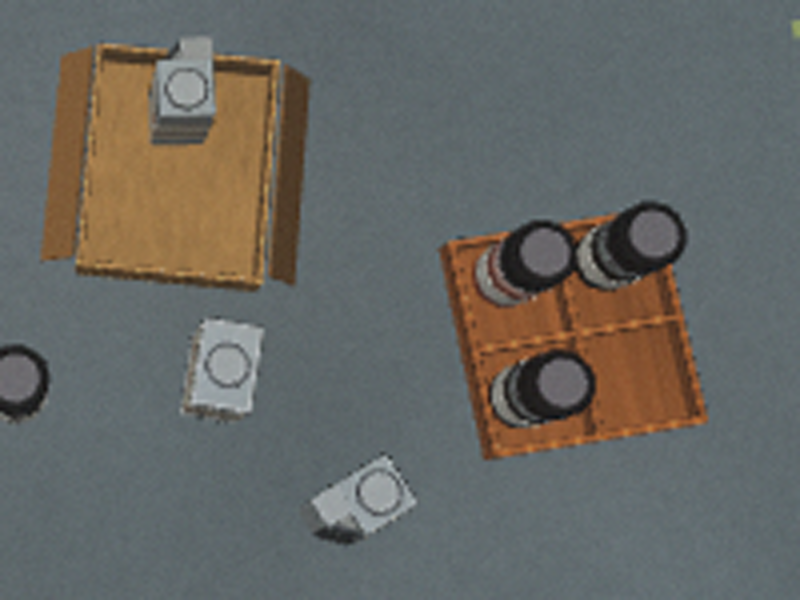

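```bash
cat > h.py <<'E'
import numpy as np
from scipy.optimize import least_squares
def K(c):
    return 210/np.tan(np.radians(c['fovy']/2))
def ray(c,uv,z):
    f=K(c);M=c['camera_from_world'];R=M[:3,:3];o=-R.T@M[:3,3]
    d=R.T@np.array([(uv[0]-c['cx'])/f,-(uv[1]-c['cy'])/f,-1]);return (o+d*(z-o[2])/d[2])
def proj(c,p):
    M=c['camera_from_world'];q=M[:3,:3]@np.asarray(p)+M[:3,3];f=K(c)
    return c['cx']-f*q[0]/q[2],c['cy']+f*q[1]/q[2]
def fitrect(P,Q):
    # P model xy, Q measured xy -> x,y,yaw
    P=np.array(P);Q=np.array(Q)
    f=lambda s:((np.c_[np.cos(s[2])*P[:,0]-np.sin(s[2])*P[:,1]+s[0],np.sin(s[2])*P[:,0]+np.cos(s[2])*P[:,1]+s[1]])-Q).ravel()
    r=least_squares(f,[*Q.mean(0),np.arctan2(*(Q[0]-Q[-1])[::-1])]);return r.x,np.abs(r.fun).max()
E
python3 - <<'E'
from rig import *
from h import *
t=capture('top');s=capture('side')
def c1(x,y):return (105+(x+.5)/4-.5,135+(y+.5)/4-.5)
def c2(x,y):return (280+(x+.5)/4-.5,135+(y+.5)/4-.5)
for n,uv,z in [('jar1',c1(487,391),.062),('jar2',c1(597,500),.062),('mill',c1(717,378),.092),('tin',c2(228,366),.08),('bent',c2(381,491),.082),('sample',c1(372,530),.04)]:
    p=ray(t,uv,z);print(n,p.round(4),np.round(proj(s,p),1))
# model corners order TL,TR,BR,BL in image: (+x,+y),(+x,-y),(-x,-y),(-x,+y)
def rect(a,b):return [(a/2,b/2),(a/2,-b/2),(-a/2,-b/2),(-a/2,b/2)]
for n,q,a,b,z,bay in [('jar_tray',[c1(42,242),c1(250,229),c1(262,438),c1(50,457)],.151,.147,.026,[(-.0375,-.0355),(-.0375,.0355)]),
 ('tin_tray',[c1(397,83),c1(624,57),c1(641,247),c1(415,270)],.141,.163,.026,[(-.0355,-.0395)]),
 ('carton',[c2(98,45),c2(280,62),c2(263,287),c2(78,270)],.160,.128,.032,[(-.026,0)]),
 ('mill_tray',[c2(448,243),c2(668,212),c2(706,418),c2(490,455)],.151,.147,.026,[(-.0375,-.0355)]),
 ('tin',[c2(203,319),c2(263,325),c2(250,412),c2(189,404)],.056,.038,.078,[])]:
    Q=[ray(t,u,z)[:2] for u in q];r,e=fitrect(rect(a,b),Q)
    R=np.array([[np.cos(r[2]),-np.sin(r[2])],[np.sin(r[2]),np.cos(r[2])]])
    print(n,r[:2].round(4),np.degrees(r[2]).round(1),'err',e.round(4),[(r[:2]+R@np.array(k)).round(4) for k in bay],[np.linalg.norm(Q[i]-Q[i-1]).round(4) for i in range(4)])
B=[ray(t,c2(*k),.078)[:2] for k in [(388,456),(312,500),(416,500)]]
d=B[1]-B[0];print('bent x dir',np.degrees(np.arctan2(d[1],d[0])),np.linalg.norm(d)); d=B[0]-B[2];print('short dir',np.degrees(np.arctan2(d[1],d[0])),np.linalg.norm(d))
E
```

```text
jar1 [0.5126 0.1443 0.062 ] [292.7 251.8]
jar2 [0.4406 0.0714 0.062 ] [331.1 233. ]
mill [ 0.5165 -0.0077  0.092 ] [296.3 199.6]
tin [ 0.5244 -0.1443  0.08  ] [296.7 177.2]
bent [ 0.4432 -0.2388  0.082 ] [330.5 162.1]
sample [0.4228 0.223  0.04  ] [340.8 291. ]
jar_tray [0.5536 0.3824] 4.7 err 0.0036 [array([0.5191, 0.3439]), array([0.5133, 0.4147])] [np.float64(0.1502), np.float64(0.1455), np.float64(0.1462), np.float64(0.1451)]
tin_tray [0.6761 0.1295] 5.7 err 0.0032 [array([0.6447, 0.0867])] [np.float64(0.1353), np.float64(0.1613), np.float64(0.1374), np.float64(0.1572)]
carton [ 0.6708 -0.1214] -6.0 err 0.0006 [array([ 0.6449, -0.1187])] [np.float64(0.1612), np.float64(0.1277), np.float64(0.1604), np.float64(0.1268)]
mill_tray [ 0.5528 -0.39  ] 7.7 err 0.0048 [array([ 0.5204, -0.4302])] [np.float64(0.1473), np.float64(0.1535), np.float64(0.1431), np.float64(0.1484)]
tin [ 0.5254 -0.1434] -9.5 err 0.0014 [] [np.float64(0.0565), np.float64(0.0391), np.float64(0.0576), np.float64(0.0395)]
bent x dir 119.08536372419948 0.056870404639606555
short dir 30.382605667872305 0.0326418363931994
```

Request:
{"api": "jog_arm", "payload": {
  "delta_pos": [
    [6,-10,-2],
    [12,-20,-4],
    [18,-30,-6],
    [24,-40,-7],
    [25.8,-42.6,-7],
    [25.8,-42.6,-7],
    [25.8,-42.6,-7],
    [25.8,-42.6,-7],
    [25.8,-42.6,-7],
    [25.8,-42.6,-7]
  ],
  "turn": [-10,-20,-30,-40,-50,-60,-61,-61,-61,-61],
  "grip": [0,0,0,0,0,0,0,0,0,0]
}}

```text
time_s: 1.45
position: [0.5122, 0.1446, 0.1523]
tcp_rot: [[-0.085, 0.996, -0.001], [0.996, 0.085, 0.0], [0.0, -0.001, -1.0]]
force: [0.2, 0.6, -0.0]
opening: 0.995
grasp_force: 0.0
```

```bash
cat > st.py <<'E'
from rig import *
import numpy as np,cv2,sys
s=read_state();r=s['tcp_rot'];print('t',s['time_s'],s['position'].round(4),'psi',np.degrees(np.arctan2(r[1,1],r[0,1])).round(1),'op',round(s['opening'],3),'gf',s['grasp_force'],'F',np.round(s['force'],1),'j',np.round(s['joint_positions'],0))
for a in sys.argv[1:]:
    n,f=a.split(':');c=capture(n);cv2.imwrite(f'pics/{f}.png',c['color'])
E
python3 st.py wrist:w1
```

```text
t 1.45 [0.5122 0.1446 0.1523] psi 4.9 op 0.995 gf 0.0 F [ 0.2  0.6 -0. ] j [ 4. 29. 99.  0. 52. -1.]
```

View pics/w1.png

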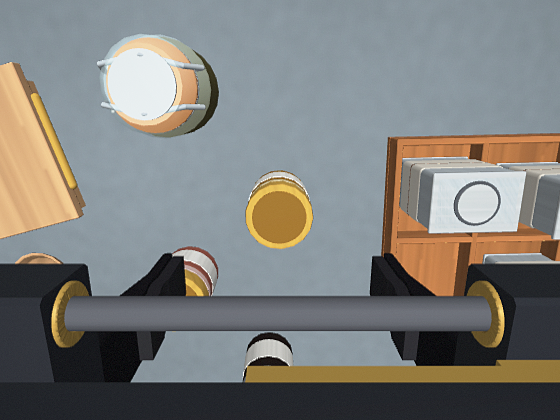

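The wrist view shows the jar lid centred between the fingers at (279,216). I'll check the position along the other axis by calibration, and use the tin tray as well.

Run:
```python
from rig import *
from h import *
c=capture('wrist')
print('jar',ray(c,(279,216),.062),'jar2',ray(c,(190,290),.062),'sample',ray(c,(143,82),.082))
print('tintray corner +x?',ray(c,(388,138),.026), 'divider junction',ray(c,(398,236),.026))
```

```text
jar [0.51276886 0.1480332  0.062     ] jar2 [0.45222776 0.08566707 0.062     ] sample [0.42598389 0.22783246 0.082     ]
tintray corner +x? [0.59011371 0.20574032 0.026     ] divider junction [0.61111667 0.12943768 0.026     ]
```

Request:
{"api": "jog_arm", "payload": {
  "delta_pos": [
    [0,0.2,-5],
    [0,0.2,-9],
    [0,0.2,-11.5],
    [0,0.2,-12.2],
    [0,0.2,-12.2],
    [0,0.2,-12.2],
    [0,0.2,-12.2],
    [0,0.2,-12.2],
    [0,0.2,-12.2],
    [0,0.2,-12.2],
    [0,0.2,-12.2]
  ],
  "turn": [0,0,0,0,0,0,0,0,0,0,0],
  "grip": [0,0,0,0,0,1,1,1,1,1,1]
}}

```text
time_s: 2.92
position: [0.5129, 0.1466, 0.0307]
tcp_rot: [[-0.086, 0.996, 0.0], [0.996, 0.086, -0.0], [-0.0, 0.0, -1.0]]
force: [-0.0, 0.1, 2.6]
opening: 0.545
grasp_force: 30.0
```

Request:
{"api": "jog_arm", "payload": {
  "delta_pos": [
    [0,0,3],
    [0,0,7],
    [0,4,10],
    [0,9,10],
    [0,14,10],
    [0,19,10],
    [0,24,10],
    [0.1,26.8,10],
    [0.1,26.8,10],
    [0.1,26.8,10],
    [0.1,26.8,10]
  ],
  "turn": [0,0,0,0,0,0,0,0,0,0,0],
  "grip": [1,1,1,1,1,1,1,1,1,1,1]
}}

```text
time_s: 4.3
position: [0.5136, 0.4132, 0.1302]
tcp_rot: [[-0.085, 0.996, -0.001], [0.996, 0.085, -0.001], [-0.001, -0.001, -1.0]]
force: [-0.3, -0.5, -0.6]
opening: 0.545
grasp_force: 30.0
```

```bash
python3 st.py wrist:w2
```

```text
t 4.3 [0.5136 0.4132 0.1302] psi 4.9 op 0.545 gf 29.999780170619488 F [-0.3 -0.5 -0.6] j [29. 39. 81. -0. 60. 24.]
```

View pics/w2.png

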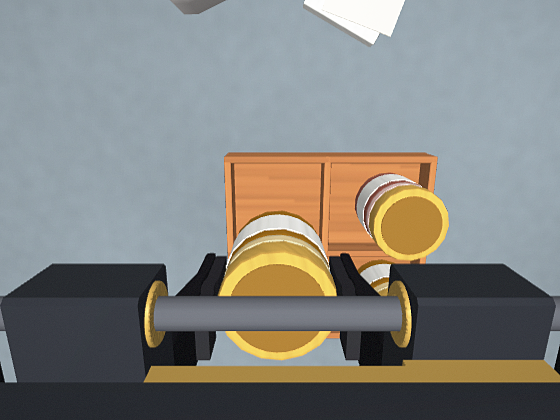

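The jar is held upright. The tray's +y rim runs from (225,154) to (437,154), and the divider meets it near (328,160).

Run:
```python
from rig import *
from h import *
c=capture('wrist')
for uv in [(225,154),(437,154),(328,160)]: print(ray(c,uv,.026))
r=np.array([.5536,.3824]);a=np.radians(4.7);R=np.array([[np.cos(a),-np.sin(a)],[np.sin(a),np.cos(a)]])
for m in [(-.0755,.0735),(.0755,.0735),(-.002,.071)]: print(r+R@m)
```

```text
[0.47353978 0.4538636  0.026     ]
[0.62207308 0.46650144 0.026     ]
[0.54623079 0.455823   0.026     ]
[0.4723314  0.44946649]
[0.62282364 0.46183921]
[0.54578909 0.45299738]
```

Request:
{"api": "jog_arm", "payload": {
  "delta_pos": [
    [0,0.3,-4],
    [0,0.3,-7],
    [0,0.3,-8.5],
    [0,0.3,-9],
    [0,0.3,-9.3],
    [0,0.3,-9.3],
    [0,0.3,-9.3],
    [0,0.3,-9.3]
  ],
  "turn": [0,0,0,0,0,0,0,0],
  "grip": [1,1,1,1,1,1,1,1]
}}

```text
time_s: 5.4
position: [0.514, 0.418, 0.0382]
tcp_rot: [[-0.086, 0.996, 0.001], [0.996, 0.086, 0.001], [0.0, 0.001, -1.0]]
force: [0.2, -0.1, -0.9]
opening: 0.542
grasp_force: 30.0
```

Request:
{"api": "jog_arm", "payload": {
  "delta_pos": [
    [0,0,-0.1],
    [0,0,-0.1],
    [0,0,-0.1],
    [0,0,-0.1],
    [0,0,-0.1],
    [0,0,-0.1],
    [0,0,4],
    [0,0,8],
    [0,0,11],
    [0,0,11]
  ],
  "turn": [0,0,0,0,0,0,0,0,0,0],
  "grip": [1,1,0.2,0.2,0.2,0.2,0.2,0.2,0.2,0.2]
}}

```text
time_s: 6.65
position: [0.5155, 0.4188, 0.1506]
tcp_rot: [[-0.086, 0.996, 0.006], [0.996, 0.086, 0.003], [0.003, 0.006, -1.0]]
force: [0.5, -0.3, -0.0]
opening: 0.802
grasp_force: 0.0
```

Request:
{"api": "jog_arm", "payload": {
  "delta_pos": [
    [-1,-5,0],
    [-2,-11,0],
    [-4,-17,0],
    [-6,-23,0],
    [-7,-29,0],
    [-7.3,-34.5,0],
    [-7.3,-34.5,0],
    [-7.3,-34.5,0],
    [-7.3,-34.5,0]
  ],
  "turn": [0,0,0,0,0,0,0,0,0],
  "grip": [0,0,0,0,0,0,0,0,0]
}}

```text
time_s: 7.78
position: [0.4404, 0.074, 0.1472]
tcp_rot: [[-0.088, 0.996, -0.001], [0.996, 0.088, 0.0], [0.0, -0.001, -1.0]]
force: [-0.5, -0.3, 0.4]
opening: 1.002
grasp_force: 0.0
```

```bash
python3 st.py wrist:w3 top:t3
python3 - <<'E'
import cv2,numpy as np
a=cv2.imread('pics/w3.png');b=cv2.imread('pics/t3.png')
b=cv2.resize(b[180:260,105:245],None,fx=4,fy=4)[:,:560]
b=cv2.copyMakeBorder(b,0,420-b.shape[0] if b.shape[0]<420 else 0,0,0,cv2.BORDER_CONSTANT)
cv2.imwrite('pics/m3.png',cv2.resize(np.vstack([a,b[:320]]),None,fx=.8,fy=.8))
E
```

```text
t 7.775 [0.4404 0.074  0.1472] psi 5.1 op 1.002 gf 0.0 F [-0.5 -0.3  0.4] j [ -5.  24. 111.   0.  45. -10.]
```

View pics/m3.png

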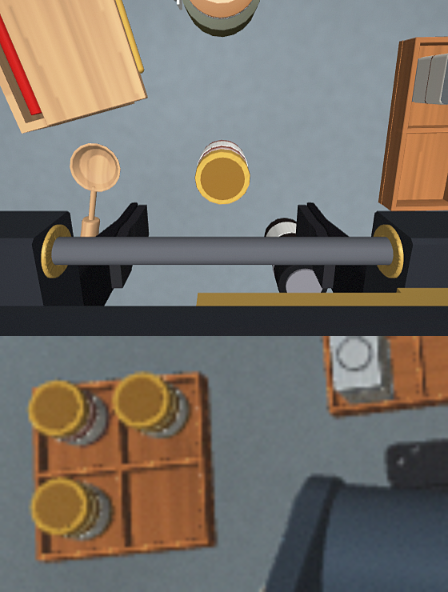

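The first jar stands in its bay, and the second jar's lid is centred between the fingers.

Request:
{"api": "jog_arm", "payload": {
  "delta_pos": [
    [0,0.1,-5],
    [0,0.1,-9],
    [0,0.1,-11],
    [0,0.1,-11.7],
    [0,0.1,-11.7],
    [0,0.1,-11.7],
    [0,0.1,-11.7],
    [0,0.1,-11.7],
    [0,0.1,-11.7],
    [0,0.1,-11.7],
    [0,0.1,-11.7]
  ],
  "turn": [0,0,0,0,0,0,0,0,0,0,0],
  "grip": [0,0,0,0,0,1,1,1,1,1,1]
}}

```text
time_s: 9.25
position: [0.4408, 0.0737, 0.0307]
tcp_rot: [[-0.086, 0.996, 0.0], [0.996, 0.086, -0.0], [-0.0, 0.0, -1.0]]
force: [-0.3, -1.5, 2.4]
opening: 0.543
grasp_force: 30.0
```

Request:
{"api": "jog_arm", "payload": {
  "delta_pos": [
    [0,0,4],
    [1,0,8],
    [4,2,11],
    [7.9,6,11],
    [7.9,11,11],
    [7.9,16,11],
    [7.9,21,11],
    [7.9,26,11],
    [7.9,27.2,11],
    [7.9,27.2,11],
    [7.9,27.2,11]
  ],
  "turn": [0,0,0,0,0,0,0,0,0,0,0],
  "grip": [1,1,1,1,1,1,1,1,1,1,1]
}}

```text
time_s: 10.62
position: [0.5193, 0.3442, 0.1401]
tcp_rot: [[-0.085, 0.996, -0.002], [0.996, 0.085, -0.001], [-0.001, -0.002, -1.0]]
force: [0.5, -0.4, -2.0]
opening: 0.543
grasp_force: 30.0
```

Request:
{"api": "jog_arm", "payload": {
  "delta_pos": [
    [0,0.1,-4],
    [0,0.1,-7.5],
    [0,0.1,-9.3],
    [0,0.1,-9.9],
    [0,0.1,-10.2],
    [0,0.1,-10.3],
    [0,0.1,-10.3],
    [0,0.1,-10.3]
  ],
  "turn": [0,0,0,0,0,0,0,0],
  "grip": [1,1,1,1,1,1,1,1]
}}

```text
time_s: 11.62
position: [0.52, 0.347, 0.0382]
tcp_rot: [[-0.086, 0.996, 0.001], [0.996, 0.086, 0.0], [0.0, 0.001, -1.0]]
force: [-0.4, 0.7, -2.2]
opening: 0.546
grasp_force: 30.0
```

Request:
{"api": "jog_arm", "payload": {
  "delta_pos": [
    [0,0,-0.1],
    [0,0,-0.1],
    [0,0,-0.1],
    [0,0,-0.1],
    [0,0,-0.1],
    [0,0,-0.1],
    [0,0,4],
    [0,0,8],
    [0,0,13],
    [0,0,13]
  ],
  "turn": [0,0,0,0,0,0,0,0,0,0],
  "grip": [1,1,0.2,0.2,0.2,0.2,0.2,0.2,0.2,0.2]
}}

```text
time_s: 12.88
position: [0.5227, 0.3481, 0.1723]
tcp_rot: [[-0.086, 0.996, 0.009], [0.996, 0.086, 0.004], [0.003, 0.01, -1.0]]
force: [0.3, 0.1, -0.8]
opening: 0.796
grasp_force: 0.0
```

Request:
{"api": "jog_arm", "payload": {
  "delta_pos": [
    [0,-5,0],
    [0,-11,0],
    [0,-17,0],
    [-0.2,-23,0],
    [-0.3,-29,0],
    [-0.3,-35.2,0],
    [-0.3,-35.2,0],
    [-0.3,-35.2,0],
    [-0.3,-35.2,0]
  ],
  "turn": [2,4,4,4,4,4,4,4,4],
  "grip": [0,0,0,0,0,0,0,0,0]
}}

```text
time_s: 14.0
position: [0.5161, -0.0037, 0.1671]
tcp_rot: [[-0.158, 0.988, -0.001], [0.988, 0.158, 0.001], [0.001, -0.001, -1.0]]
force: [0.5, 0.1, 1.0]
opening: 1.0
grasp_force: 0.0
```

```bash
python3 st.py wrist:w4 top:t4
python3 - <<'E'
import cv2,numpy as np
a=cv2.imread('pics/w4.png');b=cv2.imread('pics/t4.png')
b=cv2.resize(b[180:260,105:245],None,fx=4,fy=4)[:,:560]
cv2.imwrite('pics/m4.png',cv2.resize(np.vstack([a,b[:320]]),None,fx=.8,fy=.8))
E
```

```text
t 14.0 [ 0.5161 -0.0037  0.1671] psi 9.1 op 1.0 gf 0.0 F [0.5 0.1 1. ] j [-13.  26. 101.   0.  53. -22.]
```

View pics/m4.png

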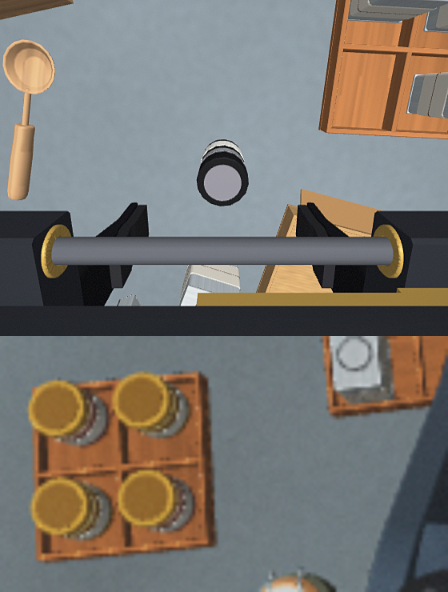

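Both jars are in place. The mill cap is at about (277,229) in the full wrist frame, and the tin tray's -x,-y corner is near (403,161).

Run:
```python
from rig import *
from h import *
c=capture('wrist')
print(ray(c,(277.5,229),.092),ray(c,(404,160),.026))
a=np.radians(6);R=np.array([[np.cos(a),-np.sin(a)],[np.sin(a),np.cos(a)]])
print(np.array([.6761,.1295])+R@[-.0705,-.0815])
```

```text
[ 0.51704409 -0.00574709  0.092     ] [0.61160845 0.04684383 0.026     ]
[0.61450528 0.04107721]
```

Request:
{"api": "jog_arm", "payload": {
  "delta_pos": [
    [0,-0.2,-5],
    [0,-0.2,-9],
    [0,-0.2,-11.5],
    [0,-0.2,-12.7],
    [0,-0.2,-12.7],
    [0,-0.2,-12.7],
    [0,-0.2,-12.7],
    [0,-0.2,-12.7],
    [0,-0.2,-12.7],
    [0,-0.2,-12.7],
    [0,-0.2,-12.7]
  ],
  "turn": [0,0,0,0,0,0,0,0,0,0,0],
  "grip": [0,0,0,0,0,1,1,1,1,1,1]
}}

```text
time_s: 15.52
position: [0.5167, -0.0073, 0.0406]
tcp_rot: [[-0.155, 0.988, 0.0], [0.988, 0.155, -0.0], [-0.0, 0.0, -1.0]]
force: [-0.1, 0.2, 1.2]
opening: 0.499
grasp_force: 30.0
```

Request:
{"api": "jog_arm", "payload": {
  "delta_pos": [
    [0,0,4],
    [0,-1,8],
    [0,-5,12],
    [0,-10,13],
    [0,-16,13],
    [0,-22,13],
    [0,-28,13],
    [0.3,-34,13],
    [0.3,-40,13],
    [0.3,-42.3,13],
    [0.3,-42.3,13],
    [0.3,-42.3,13]
  ],
  "turn": [0,0,0,0,0,0,0,0,0,0,0,0],
  "grip": [1,1,1,1,1,1,1,1,1,1,1,1]
}}

```text
time_s: 17.02
position: [0.5192, -0.4283, 0.1698]
tcp_rot: [[-0.156, 0.988, -0.002], [0.988, 0.156, 0.003], [0.003, -0.001, -1.0]]
force: [0.0, 0.1, -1.7]
opening: 0.503
grasp_force: 30.0
```

```bash
python3 st.py wrist:w5
```

```text
t 17.025 [ 0.5192 -0.4283  0.1698] psi 9.0 op 0.503 gf 29.998133671469986 F [ 0.   0.1 -1.7] j [-49.  37.  77.   0.  66. -58.]
```

View pics/w5.png

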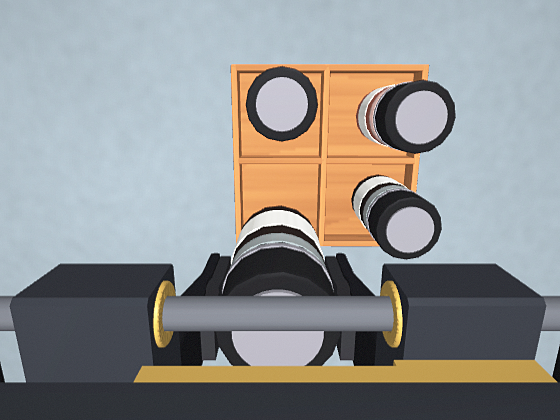

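The mill is held upright. The tray's +y rim runs from (231,66) to (430,66), the dividers cross at (323,159), and the left junction is at (235,160).

Run:
```python
from rig import *
from h import *
c=capture('wrist')
m=[(-.0755,.0735),(.0755,.0735),(-.002,0),(-.0755,0),(-.002,-.0735)]
Q=[ray(c,u,.026)[:2] for u in [(231,66),(430,66),(323,159),(235,160),(323,245)]]
P=np.array(m);f=lambda s:((np.c_[np.cos(s[2])*P[:,0]-np.sin(s[2])*P[:,1]+s[0],np.sin(s[2])*P[:,0]+np.cos(s[2])*P[:,1]+s[1]])-Q).ravel()
r=least_squares(f,[.55,-.39,.15]);s=r.x;print(s,np.degrees(s[2]),r.fun.round(4))
b=(-.0375,-.0355);print(s[0]+np.cos(s[2])*b[0]-np.sin(s[2])*b[1],s[1]+np.sin(s[2])*b[0]+np.cos(s[2])*b[1])
```

```text
[ 0.5541946  -0.38805726  0.15826422] 9.067872123424095 [-0.0001  0.0015 -0.0003  0.0016  0.0017 -0.0012 -0.0005 -0.0008 -0.0007
 -0.001 ]
0.5227582213192703 -0.4290237552096339
```

Request:
{"api": "jog_arm", "payload": {
  "delta_pos": [
    [0.3,0,-4],
    [0.3,0,-8],
    [0.3,0,-10.5],
    [0.3,0,-11.5],
    [0.3,0,-12],
    [0.3,0,-12.1],
    [0.3,0,-12.1],
    [0.3,0,-12.1]
  ],
  "turn": [0,0,0,0,0,0,0,0],
  "grip": [1,1,1,1,1,1,1,1]
}}

```text
time_s: 18.12
position: [0.5231, -0.4307, 0.0505]
tcp_rot: [[-0.155, 0.988, 0.001], [0.988, 0.155, -0.001], [-0.001, 0.001, -1.0]]
force: [0.1, -0.3, -0.8]
opening: 0.503
grasp_force: 30.0
```

Request:
{"api": "jog_arm", "payload": {
  "delta_pos": [
    [0,0,-0.2],
    [0,0,-0.35],
    [0,0,-0.35],
    [0,0,-0.35],
    [0,0,-0.35],
    [0,0,-0.35],
    [0,0,-0.35],
    [0,0,4],
    [0,0,8],
    [0,0,12],
    [0,0,12]
  ],
  "turn": [0,0,0,0,0,0,0,0,0,0,0],
  "grip": [1,1,1,0.2,0.2,0.2,0.2,0.2,0.2,0.2,0.2]
}}

```text
time_s: 19.5
position: [0.5246, -0.4323, 0.1739]
tcp_rot: [[-0.156, 0.988, 0.006], [0.988, 0.156, -0.007], [-0.007, 0.005, -1.0]]
force: [-0.0, 0.3, -0.3]
opening: 0.8
grasp_force: 0.0
```

Request:
{"api": "jog_arm", "payload": {
  "delta_pos": [
    [-2,5,0],
    [-5,10,0],
    [-7.9,15,0],
    [-7.9,18.5,-0.5],
    [-7.9,18.5,-0.5],
    [-7.9,18.5,-0.5],
    [-7.9,18.5,-0.5]
  ],
  "turn": [8,16,20,20,20,20,20],
  "grip": [0,0,0,0,0,0,0]
}}

```text
time_s: 20.38
position: [0.4443, -0.2467, 0.1644]
tcp_rot: [[-0.483, 0.876, 0.001], [0.876, 0.483, -0.001], [-0.001, 0.0, -1.0]]
force: [0.4, -0.6, 0.3]
opening: 0.997
grasp_force: 0.0
```

```bash
python3 st.py wrist:w6 top:t6
python3 - <<'E'
import cv2,numpy as np
a=cv2.imread('pics/w6.png');b=cv2.imread('pics/t6.png')
b=cv2.resize(b[175:255,335:475],None,fx=4,fy=4)
cv2.imwrite('pics/m6.png',cv2.resize(np.vstack([a,b]),None,fx=.8,fy=.8))
E
```

```text
t 20.375 [ 0.4443 -0.2467  0.1644] psi 28.9 op 0.997 gf 0.0 F [ 0.4 -0.6  0.3] j [-42.  26. 102.  -0.  52. -71.]
```

View pics/m6.png

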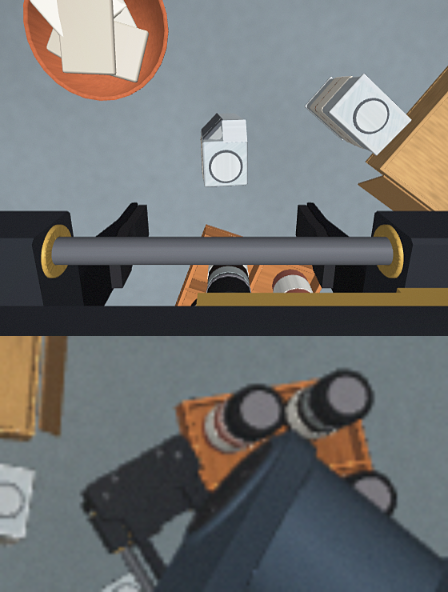

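Run:
```python
from rig import *
from h import *
c=capture('wrist');s=read_state();R=s['tcp_rot']
for n,u in dict(lid=(282,206),bl=(255,232),br=(308,231),tr=(308,150)).items():
    p=ray(c,u,.079);print(n,p.round(4),'tool',(R.T@(p-s['position'])*1000).round(1)[:2])
p=ray(c,(465,145),.08);print('tin',p)
```

```text
lid [ 0.4417 -0.2354  0.079 ] tool [10.6  3.3]
bl [ 0.4344 -0.2607  0.079 ] tool [ -8.  -15.3]
br [ 0.4661 -0.2423  0.079 ] tool [-7.3 21.3]
tr [ 0.4382 -0.1943  0.079 ] tool [48.2 20.1]
tin [ 0.5253478  -0.14246128  0.08      ]
```

The crushed tin lies square to the fingers. Its lid is off-centre toward -x, so the body centre is about 20 mm up-image of the TCP, and I'll shift +15 mm along tool x.

Request:
{"api": "jog_arm", "payload": {
  "delta_pos": [
    [-0.6,1.3,-3],
    [-0.6,1.3,-7],
    [-0.6,1.3,-10.5],
    [-0.6,1.3,-12.4],
    [-0.6,1.3,-12.7],
    [-0.6,1.3,-12.7],
    [-0.6,1.3,-12.7],
    [-0.6,1.3,-12.7],
    [-0.6,1.3,-12.7],
    [-0.6,1.3,-12.7],
    [-0.6,1.3,-12.7],
    [-0.6,1.3,-12.7]
  ],
  "turn": [0,0,0,0,0,0,0,0,0,0,0,0],
  "grip": [0,0,0,0,0,0,1,1,1,1,1,1]
}}

```text
time_s: 22.02
position: [0.4376, -0.2322, 0.0375]
tcp_rot: [[-0.484, 0.875, -0.0], [0.875, 0.484, 0.0], [0.0, -0.0, -1.0]]
force: [-0.7, -0.3, 0.6]
opening: 0.439
grasp_force: 30.0
```

Request:
{"api": "jog_arm", "payload": {
  "delta_pos": [
    [0,0,3],
    [0,0,7],
    [0,0,11],
    [4,2,12.5],
    [8,4,12.5],
    [12,6,12.5],
    [16,8,12.5],
    [20,10.5,12.5],
    [20.7,11,12.5],
    [20.7,11,12.5],
    [20.7,11,12.5],
    [20.7,11,12.5]
  ],
  "turn": [0,0,0,-8,-16,-24,-30,-35,-35,-35,-35,-35],
  "grip": [1,1,1,1,1,1,1,1,1,1,1,1]
}}

```text
time_s: 23.52
position: [0.6437, -0.1231, 0.1626]
tcp_rot: [[0.107, 0.994, -0.001], [0.994, -0.107, 0.0], [0.0, -0.001, -1.0]]
force: [-0.7, -0.5, -1.1]
opening: 0.435
grasp_force: 30.0
```

```bash
python3 st.py wrist:w7 side:s7
python3 - <<'E'
import cv2,numpy as np
a=cv2.imread('pics/w7.png');b=cv2.imread('pics/s7.png')
b=cv2.resize(b[90:240,150:410],(560,323))
cv2.imwrite('pics/m7.png',cv2.resize(np.vstack([a,b]),None,fx=.8,fy=.8))
E
```

```text
t 23.525 [ 0.6437 -0.1231  0.1626] psi -6.1 op 0.435 gf 29.99985897447914 F [-0.7 -0.5 -1.1] j [-21.  36.  81.  -0.  63. -14.]
```

View pics/m7.png

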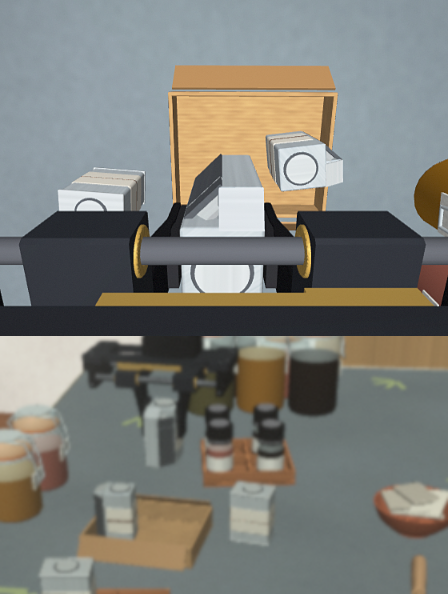

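Request:
{"api": "jog_arm", "payload": {
  "delta_pos": [
    [0,0,-4],
    [0,0,-8],
    [0,0,-10.5],
    [0,0,-11.3],
    [0,0,-11.6],
    [0,0,-11.8],
    [0,0,-11.9],
    [0,0,-12],
    [0,0,-12],
    [0,0,-12]
  ],
  "turn": [0,0,0,0,0,0,0,0,0,0],
  "grip": [1,1,1,1,1,1,1,1,1,1]
}}

```text
time_s: 24.88
position: [0.6448, -0.1223, 0.0427]
tcp_rot: [[0.105, 0.994, 0.0], [0.994, -0.105, -0.0], [-0.0, 0.0, -1.0]]
force: [-0.1, 0.1, -0.7]
opening: 0.437
grasp_force: 30.0
```

Request:
{"api": "jog_arm", "payload": {
  "delta_pos": [
    [0,0,-0.1],
    [0,0,-0.15],
    [0,0,-0.2],
    [0,0,-0.2]
  ],
  "turn": [0,0,0,0],
  "grip": [1,1,1,1]
}}

```text
time_s: 25.38
position: [0.6446, -0.1223, 0.0406]
tcp_rot: [[0.105, 0.994, -0.0], [0.994, -0.105, 0.0], [0.0, -0.0, -1.0]]
force: [-0.5, 0.4, -0.7]
opening: 0.437
grasp_force: 30.0
```

Request:
{"api": "jog_arm", "payload": {
  "delta_pos": [
    [0,0,-0.1],
    [0,0,-0.15],
    [0,0,-0.15]
  ],
  "turn": [0,0,0],
  "grip": [1,1,1]
}}

```text
time_s: 25.75
position: [0.6447, -0.1223, 0.0405]
tcp_rot: [[0.105, 0.994, 0.0], [0.994, -0.105, -0.0], [-0.0, 0.0, -1.0]]
force: [-1.9, -0.3, 6.9]
opening: 0.435
grasp_force: 30.0
```

Request:
{"api": "jog_arm", "payload": {
  "delta_pos": [
    [0,0,0],
    [0,0,0],
    [0,0,0],
    [0,0,0],
    [0,0,0],
    [0,0,0],
    [0,0,3],
    [0,0,7],
    [0,0,12],
    [0,0,13]
  ],
  "turn": [0,0,0,0,0,0,0,0,0,0],
  "grip": [0.5,0.45,0.4,0.3,0.3,0.3,0.3,0.3,0.3,0.3]
}}

```text
time_s: 27.0
position: [0.6471, -0.1231, 0.1733]
tcp_rot: [[0.105, 0.994, 0.008], [0.994, -0.105, -0.003], [-0.002, 0.008, -1.0]]
force: [0.4, -0.7, -0.7]
opening: 0.698
grasp_force: 0.0
```

Request:
{"api": "jog_arm", "payload": {
  "delta_pos": [
    [-3,-0.5,0],
    [-6,-1,0],
    [-9,-1.5,0],
    [-12,-2,0],
    [-12,-2,0],
    [-12,-2,0],
    [-12,-2,0],
    [-12,-2,0],
    [-12,-2,0],
    [-12,-2,0],
    [-12,-2,0],
    [-12,-2,0]
  ],
  "turn": [10,20,30,40,50,60,70,80,86.5,86.5,86.5,86.5],
  "grip": [0,0,0,0,0,0,0,0,0,0,0,0]
}}

```text
time_s: 28.5
position: [0.5246, -0.1422, 0.1689]
tcp_rot: [[-0.986, 0.167, -0.0], [0.167, 0.986, 0.0], [0.0, 0.0, -1.0]]
force: [0.5, 0.3, 0.3]
opening: 1.0
grasp_force: 0.0
```

```bash
python3 st.py wrist:w8 side:s8
python3 - <<'E'
import cv2,numpy as np
a=cv2.imread('pics/w8.png');b=cv2.imread('pics/s8.png')
b=cv2.resize(b[90:240,150:410],(560,323))
cv2.imwrite('pics/m8.png',cv2.resize(np.vstack([a,b]),None,fx=.8,fy=.8))
E
```

```text
t 28.5 [ 0.5246 -0.1422  0.1689] psi 80.4 op 1.0 gf 0.0 F [0.5 0.3 0.3] j [ -27.   28.   97.   -0.   55. -107.]
```

View pics/m8.png

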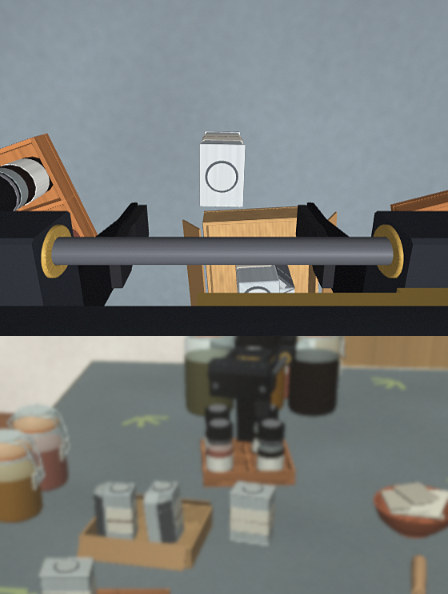

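The crushed tin stands in the carton, and the sound tin is square to the fingers and centred.

Request:
{"api": "jog_arm", "payload": {
  "delta_pos": [
    [0,0,-4],
    [0,0,-8],
    [0,0,-11.5],
    [0,0,-13.4],
    [0,0,-13.7],
    [0,0,-13.7],
    [0,0,-13.7],
    [0,0,-13.7],
    [0,0,-13.7],
    [0,0,-13.7],
    [0,0,-13.7]
  ],
  "turn": [0,0,0,0,0,0,0,0,0,0,0],
  "grip": [0,0,0,0,0,1,1,1,1,1,1]
}}

```text
time_s: 29.98
position: [0.5248, -0.1423, 0.0322]
tcp_rot: [[-0.986, 0.166, 0.0], [0.166, 0.986, -0.0], [-0.0, -0.0, -1.0]]
force: [0.2, -0.8, 1.3]
opening: 0.433
grasp_force: 29.9
```

Request:
{"api": "jog_arm", "payload": {
  "delta_pos": [
    [0,0,4],
    [0,1,8],
    [2,4,12],
    [4,8,12.5],
    [6,12,12.5],
    [8,16,12.5],
    [10,20,12.5],
    [11.9,23,12.5],
    [11.9,23,12.5],
    [11.9,23,12.5],
    [11.9,23,12.5],
    [11.9,23,12.5]
  ],
  "turn": [0,0,-10,-20,-30,-40,-50,-60,-70,-75,-75,-75],
  "grip": [1,1,1,1,1,1,1,1,1,1,1,1]
}}

```text
time_s: 31.48
position: [0.6434, 0.0876, 0.1567]
tcp_rot: [[-0.096, 0.995, -0.001], [0.995, 0.096, 0.0], [0.0, -0.001, -1.0]]
force: [-0.9, 0.0, -0.7]
opening: 0.437
grasp_force: 29.9
```

```bash
python3 st.py wrist:w9
```

```text
t 31.475 [0.6434 0.0876 0.1567] psi 5.5 op 0.437 gf 29.87482497934252 F [-0.9  0.  -0.7] j [-2. 36. 82.  0. 62. -8.]
```

View pics/w9.png

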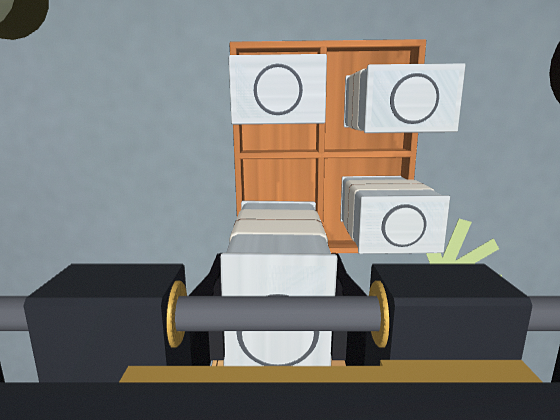

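The tin is held square. The tray's +y rim runs from (230,42) to (426,41), the dividers cross at (322,155), and the left junction is at (235,156).

Run:
```python
from rig import *
from h import *
c=capture('wrist')
# bay x: -65.5..-5.5 ; divider -5.5..-0.5 ; y divider centre 0
P=np.array([(-.0705,.0815),(.0705,.0815),(-.003,0),(-.0705,0)])
Q=[ray(c,u,.026)[:2] for u in [(230,42),(426,41),(322,155),(235,156)]]
f=lambda s:((np.c_[np.cos(s[2])*P[:,0]-np.sin(s[2])*P[:,1]+s[0],np.sin(s[2])*P[:,0]+np.cos(s[2])*P[:,1]+s[1]])-Q).ravel()
r=least_squares(f,[.67,.13,.1]);s=r.x;print(s,np.degrees(s[2]),r.fun.round(4))
b=(-.0355,-.0395);print(s[0]+np.cos(s[2])*b[0]-np.sin(s[2])*b[1],s[1]+np.sin(s[2])*b[0]+np.cos(s[2])*b[1])
```

```text
[0.67695255 0.13054823 0.10443461] 5.983662553827844 [-0.0001  0.0001  0.0007  0.0007 -0.0002 -0.0005 -0.0004 -0.0003]
0.6457636413986094 0.08756274541198741
```

Request:
{"api": "jog_arm", "payload": {
  "delta_pos": [
    [0.1,0,-4],
    [0.1,0,-8],
    [0.1,0,-10.3],
    [0.1,0,-11.2],
    [0.1,0,-11.5],
    [0.1,0,-11.7],
    [0.1,0,-11.8],
    [0.1,0,-11.8],
    [0.1,0,-11.8]
  ],
  "turn": [0,0,0,0,0,0,0,0,0],
  "grip": [1,1,1,1,1,1,1,1,1]
}}

```text
time_s: 32.7
position: [0.6449, 0.0877, 0.0395]
tcp_rot: [[-0.095, 0.995, 0.001], [0.995, 0.095, -0.0], [-0.0, 0.001, -1.0]]
force: [0.1, 0.2, -1.0]
opening: 0.438
grasp_force: 29.9
```

Then lower 1.5 mm, open, rise and back off clear of the scene.

Request:
{"api": "jog_arm", "payload": {
  "delta_pos": [
    [0,0,-0.1],
    [0,0,-0.15],
    [0,0,-0.15],
    [0,0,-0.15],
    [0,0,-0.15],
    [0,0,-0.15],
    [0,0,-0.15],
    [0,0,4],
    [0,0,8],
    [0,0,14],
    [0,0,18],
    [0,0,18]
  ],
  "turn": [0,0,0,0,0,0,0,0,0,0,0,0],
  "grip": [1,1,1,0.3,0.3,0.3,0.3,0.3,0.3,0.3,0.3,0.3]
}}

```text
time_s: 34.2
position: [0.6473, 0.0877, 0.2236]
tcp_rot: [[-0.095, 0.995, 0.009], [0.995, 0.095, -0.0], [-0.001, 0.009, -1.0]]
force: [0.0, -0.2, -0.6]
opening: 0.7
grasp_force: 0.0
```

Request:
{"api": "jog_arm", "payload": {
  "delta_pos": [
    [-3,6,0],
    [-6,12,0],
    [-12,18,0],
    [-18,24,0],
    [-24,30,0],
    [-28,36,0],
    [-32,42,0],
    [-35,46,0],
    [-35,46,0],
    [-35,46,0],
    [-35,46,0],
    [-35,46,0]
  ],
  "turn": [0,0,0,0,0,0,0,0,0,0,0,0],
  "grip": [0,0,0,0,0,0,0,0,0,0,0,0]
}}

```text
time_s: 35.7
position: [0.2955, 0.5462, 0.2183]
tcp_rot: [[-0.094, 0.996, -0.0], [0.996, 0.094, -0.002], [-0.002, -0.001, -1.0]]
force: [-0.0, 0.3, 0.9]
opening: 0.999
grasp_force: 0.0
```

```bash
python3 st.py top:t10 side:s10
python3 - <<'E'
import cv2,numpy as np
a=cv2.imread('pics/t10.png')[125:285,105:475];b=cv2.imread('pics/s10.png')[110:420,150:420]
a=cv2.resize(a,(694,300));b=cv2.resize(b,(261,300))
cv2.imwrite('pics/m10.png',cv2.resize(np.vstack([a,np.hstack([b,cv2.resize(cv2.imread('pics/s10.png')[120:260,170:372],(433,300))])]),None,fx=1,fy=1))
E
```

```text
t 35.7 [0.2955 0.5462 0.2183] psi 5.4 op 0.999 gf 0.0 F [-0.   0.3  0.9] j [51. 30. 83. -0. 67. 46.]
```

View pics/m10.png

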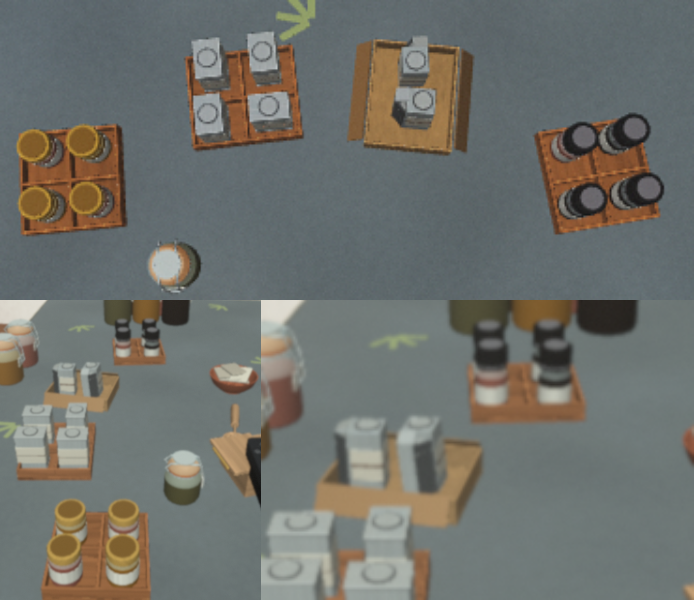

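Everything stands in its bay, upright, and the sample jar is untouched. One numeric check before handing in.

Run:
```python
from rig import *
from h import *
t=capture('top')
T={'jar_tray':(.5536,.384,4.8),'tin_tray':(.6769,.1303,6),'mill_tray':(.554,-.3885,9.07),'carton':(.6708,-.1205,-6)}
for n,u,z,k in [('jar',(40,203),.068,'jar_tray'),('jar',(93,198),.068,'jar_tray'),('tin',(269,107),.084,'tin_tray'),('mill',(638,189),.098,'mill_tray'),('bent lid',(423,101),.083,'carton')]:
    p=ray(t,(105+u[0]/1.875,125+u[1]/1.875),z)[:2];x,y,a=T[k];a=np.radians(a)
    print(n,(np.array([[np.cos(a),np.sin(a)],[-np.sin(a),np.cos(a)]])@(p-[x,y])).round(4))
print(hand_in())
```

```text
jar [-0.0395  0.0269]
jar [-0.0394 -0.0479]
tin [-0.0386 -0.0419]
mill [-0.0374 -0.0223]
bent lid [-0.0201 -0.0135]
the job is handed in; nothing more can be done
None
```

All five items were set down upright in their bays, the sampling jar was left where it stood, and the job was handed in at about 36 s of the 141 s limit; no verdict came back. My last check was rough and put one jar and the mill within a few millimetres of the y limits.

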